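# Test-wand check of the corn line's metal detector

## Robot

A 7-joint arm with a two-finger parallel gripper is mounted at the origin on the work surface. World frame = base frame: x ahead of the robot, y to its left, z up, the work surface at z = 0. Lengths are in m, angles in rad, forces in N, time in s.
With the tool pointing down it reaches from about 0.4 to 0.85 m from the base axis. Payload 10.4 kg.
Tool frame: the origin (TCP) lies between the finger pads; the fingertips stand 19 mm ahead of it and the grasp point (between the pads) is the TCP; x points along the fingers, y is the direction in which the jaws open and shut, and the axes are right-handed (so a half turn about x gives the same grasp; the last joint's range is limited). The gripper opens to 87 mm and grips with 3 to 60 N. Pads are 19 mm wide; open, the fingers measure 117 mm over their backs; the gripper's body (75 mm by 190 mm) begins 51 mm behind the grasp point.
Start: joints at [1.196, 0.332, -0.065, 1.46, 0.022, 1.35, -0.088], TCP at [0.215, -0.587, 0.242] pointing down, gripper open.
Joint ranges: [-2.6, 2.6], [-0.5, 2.12], [-1.47, 1.34], [0.16, 2.42], [-1.27, 4.41], [0.06, 2.06], [-2.6, 2.6]. Speed limits (rad/s): [2.22, 2.22, 2.79, 2.79, 3.14, 3.14, 3.14].

## Interface

Orientations are given as a unit quaternion [x, y, z, w].
In Python, from bench import r gives the robot as it stands.
- The arm moves only by the tool drive_tool, never from a script. Its argument "motion" is a list of rows, each a list of 4 numbers: the shift along the tool's x, y, z in cm, then the turn about the tool's x in units of 5 degrees (1.0 is 5 degrees). In form: [[tx, ty, tz, twist], ...]. A call has 1 to 20 rows; each row is the pose to reach, as a shift and turn from the pose commanded when the call began, along the tool's axes at that moment; what a row does not reach only later rows make up. A row lasts 1/12 s, in which the tool goes at most 41.7 mm and 7.16 degrees, less where a joint would pass 70% of its speed; a pose out of reach is approached as far as the arm can. A call with a gripper value outside its range is refused whole. "grip" is the closure in counts, from 0 (fully open) to 255 (shut), set as the call begins (left out, the last holds). The fingers move at their own pace and stop on an object; "force" is the grip in N (left out, the last holds). Time passes only in rows, so rows that repeat a pose let the fingers close. It gives the time, the measured TCP pose, the force and the opening at its end, in the units of the state.
- r.read_state(): the state, without advancing time (a new reading comes with each control period).
- r.camera(name): name is "scene" or "top"; returns the picture (480x640x3 uint8, red, green, blue); there is no depth.
- r.calibration(name): a dict with "fx", "fy", "cx", "cy" (pixels), "xyz" and "orientation" of the camera in the world. Camera axes: x right, y up, looking along -z (the intrinsics and any distortion apply to the point x, -y, -z); pixel columns grow to the right and rows downward; lengths in m; the calibration is good to about 2 mm. A picture is of the moment at which its call begins. calibration takes no time and is no camera call.
- r.close_job(): hands the job in, once; it reports no verdict.
The state is a dict: "time": time; "joint_positions": joint angles; "joint_vel": joint speeds; "joint_torque": joint torques, N m; "ee_pos": TCP position; "eef_rot": TCP orientation; "ft_force": force on the tool from outside, world axes, zero at the start; "torque": the same for the moment, N m; "width": finger opening in m.
Only numpy, scipy, OpenCV 4.12 (cv2) and the standard library are available. Lean on these libraries where they do the work, as an engineer would, in place of code of your own. Each camera call takes 0.05 s, during which the arm holds its last target.

## Task

Check the metal detector before the next batch of corn: first turn the control unit's dial clockwise until its white pointer is at the green mark, and leave it there. Then take the blue-handled test wand out of its rack and lower its rod, upright and centred, into the detector's throat from above without touching the walls, until the black ring on the rod is level with the mouth of the throat. Keep holding it still there for about two seconds and finish while still holding it; leave the red wand, the corn and the bottle alone.

Things in the scene. Friction and masses are not known exactly. Their poses are not given: they have to be found in the camera images.
- detector: metal detector: white housing 200 x 170 mm (own x by y), 70 mm thick, top 130 mm above the table, on four short legs. A vertical round throat (bore 34 mm, open at both ends) goes through the housing at its middle. Origin on the table under the throat's axis; z up. Fixed to the table
- throat_mouth (a point): centre of the throat's mouth, an orange ring marks it, on top of the detector's housing, level with the top face; bore 34 mm across and 70 mm deep below this point; z up
- control: grey control unit 150 x 130 x 40 mm (own x by y by z), with the dial upright in the middle of its top; origin on the table under the dial's axis, z up. Fixed to the table
- dial (a joint): angle of the dial on the control unit, rad; grows as the dial turns clockwise seen from above; stops at 0 and 5.5. At value q the white pointer points along the direction (pi - q) in the control unit's own xy plane (angle from its +x towards its +y). The green mark is at 2.4; black ticks are 15 degrees apart. The dial stays where it is left and turns with little friction (about 0.04 N m)
- dial_grip (a point): on the dial's axis, 68 mm above the table, at the middle of the dial's finger bar, which is 50 mm long, 14 mm thick and 32 mm tall (its top 80 mm above the table, its foot a black disc 58 mm across whose top is 50 mm above the table). This point turns with the dial: the bar lies along its x axis and the white pointer is at its -x end; z up
- dial_mark (a point): the green mark on the dial's white scale, 44 mm from the dial's axis
- rack: grey wand rack, block 150 x 55 x 65 mm (own x by y by z), with two upright blind holes 13.5 mm across and 55 mm deep, 50 mm either side of its middle along its x axis; a wand stands in each. Origin on the table under its middle. Fixed to the table
- bluewand_grip (a point): middle of the handle of the blue-handled test wand, the one to use. The wand is 160 mm long and stands upright in the rack: a square blue handle 24 x 24 mm, 50 mm tall, whose faces lie along this point's x and y axes, over a white rod 12 mm across that reaches 110 mm below the handle. The wand's tip is 135 mm below this point, z along the wand towards the handle. 50 to 100 g
- bluewand_mark (a point): on the wand's axis, at the black ring round the white rod, 55 mm above the rod's tip and 80 mm below the handle's middle
- bluewand_tip (a point): the lower end of the blue-handled wand's rod
- bluewand: the blue-handled wand as a whole; origin at its tip, z along it towards the handle
- redwand_grip (a point): middle of the handle of the other wand, the same but with a red handle, in the other hole of the rack, 100 mm away. A bystander: leave it alone
- cob1_center (a point): upright piece of corn cob, yellow, 53 mm across, 50 mm tall, on the table on the robot's side of the detector, to the left; point half-way up. A bystander: leave it alone
- cob2_center (a point): upright piece of corn cob, yellow, 53 mm across, 45 mm tall, on the table on the robot's side of the detector, to the right; point half-way up. A bystander: leave it alone
- cob3_center (a point): upright piece of corn cob, yellow, 53 mm across, 55 mm tall, on the table on the far left; point half-way up. A bystander: leave it alone
- sanitiser_center (a point): clear bottle with a red cap, 60 mm across, 170 mm tall, on the table at the far right; point half-way up. A bystander: leave it alone
Things that resemble listed ones, but are neither listed nor needed, are in the scene too. Of the things like the bluewand, leave any that is turquoise or yellow; of the rest the larger one is meant.

How it is judged:
By the outcome, as a careful person would: the job done as asked, in the order asked, and still so for the second after the job is handed in, while the arm keeps its last pose, push and grip.
It also fails if it takes over 67 s, if anything falls off the work surface, if the arm or the gripper's body presses on something with over 40 N, if the wrist force passes 120 N, or if a joint passes its speed limit or range.

## Working session

There is one attempt and no reset: what is moved stays moved. The work goes in short steps, Python scripts to look and compute and a tool call to move; the robot and the scene stay as the last step left them, time stands still between calls to the robot, and variables do not carry over. Pictures are saved under pics/ and viewed, and the job is handed in when it is done.

Besides the shell and the picture viewer there is one more tool, called after "Emit:" as name(argument=value, ...) on one line, values as JSON. drive_tool: Moves the arm, as the interface text tells. Its arguments: {"type":"object","properties":{"motion":{"type":"array","items":{"type":"array","items":{"type":"number"}}},"grip":{"type":"number"},"force":{"type":"number"}},"required":["motion"]}

```bash
ls; mkdir -p pics; python3 - <<'E'
from bench import r
import cv2
s=r.read_state()
for k in s: print(k,s[k])
for n in("scene","top"):
    print(n,r.calibration(n))
    cv2.imwrite(f"pics/{n}0.png",r.camera(n)[:,:,::-1])
E
```

```text
pics
time 0.0
joint_positions [ 1.19638093  0.33288309 -0.06469927  1.46094619  0.02158383  1.34991825
 -0.08850986]
joint_vel [ 6.17168385e-04 -2.26255734e-04 -6.44743220e-05 -1.18529303e-03
  1.83809764e-03 -1.28240769e-03 -1.09564102e-03]
joint_torque [-3.21234775e-04 -6.23248386e+01  2.45667488e-02 -3.89886940e+01
 -6.12370460e-02  3.97498417e-02  1.33511958e-04]
ee_pos [ 0.21524837 -0.58637058  0.24074459]
eef_rot [-0.69608539 -0.12425206  0.69630292 -0.1232428 ]
ft_force [-1.86770348  0.02303807  0.65038046]
torque [-0.03844955 -0.0083137   0.04759489]
width 0.08658948295039051
scene {'fx': 613.8373810484417, 'fy': 613.8373810484417, 'cx': 322.62429733994793, 'cy': 241.43987209499718, 'xyz': array([ 1.50295165, -0.05876166,  0.73030542]), 'orientation': array([0.35586914, 0.32114016, 0.58150497, 0.6573265 ])}
top {'fx': 443.53492097240536, 'fy': 443.53492097240536, 'cx': 323.8264227909663, 'cy': 235.7441056026933, 'xyz': array([0.38633148, 0.02335752, 1.00022091]), 'orientation': array([ 0.08336882, -0.07093411, -0.63332436,  0.7661059 ])}
```

View pics/scene0.png

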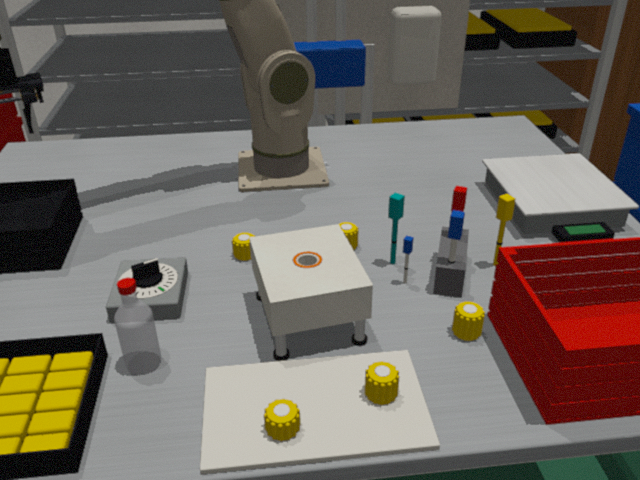

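View pics/top0.png

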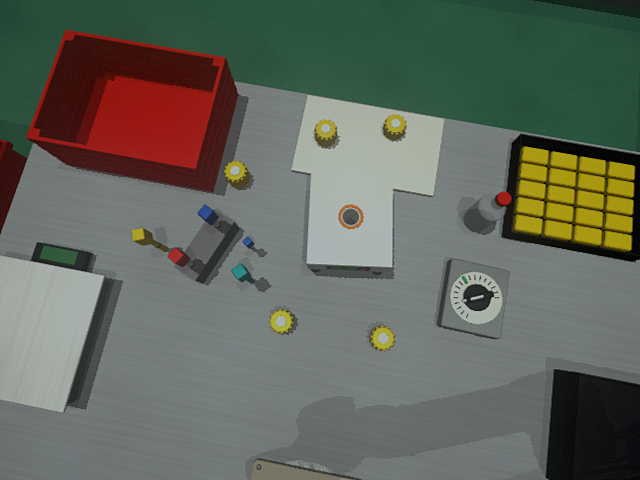

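The scene picture shows a large blue wand in the rack at about (456,222) in scene and (207,213) in top. A small free-standing blue decoy is at (408,245) and (249,242), turquoise ones at (397,205) and (240,271), and yellow ones at (505,207) and (142,236). The larger blue one, in the rack next to the red one, fits the description. The dial is at (476,297) in top. I'll confirm both in crops.

```bash
cat > h.py <<'E'
import numpy as np, cv2
from scipy.spatial.transform import Rotation as R
from bench import r
def ray(n,u,v):
    c=r.calibration(n); d=np.array([(u-c['cx'])/c['fx'],-(v-c['cy'])/c['fy'],-1.])
    return np.array(c['xyz']),R.from_quat(c['orientation']).apply(d)
def onz(n,u,v,z):
    o,d=ray(n,u,v); return o+d*(z-o[2])/d[2]
def tri(u1,v1,u2,v2):
    A=[];b=[]
    o1,d1=ray('scene',u1,v1);o2,d2=ray('top',u2,v2)
    M=np.zeros((3,3));q=np.zeros(3)
    for o,d in((o1,d1),(o2,d2)):
        d=d/np.linalg.norm(d);P=np.eye(3)-np.outer(d,d);M+=P;q+=P@o
    return np.linalg.solve(M,q)
def proj(n,p):
    c=r.calibration(n); x=R.from_quat(c['orientation']).inv().apply(np.array(p)-c['xyz'])
    return np.array([c['cx']+c['fx']*x[0]/-x[2], c['cy']-c['fy']*x[1]/-x[2]])
E
python3 - <<'E'
import cv2,numpy as np
t=cv2.imread('pics/top0.png');s=cv2.imread('pics/scene0.png')
a=cv2.resize(t[255:345,430:520],(400,400),interpolation=cv2.INTER_CUBIC)
b=cv2.resize(t[190:290,160:260],(400,400),interpolation=cv2.INTER_CUBIC)
cv2.imwrite('pics/c1.png',np.hstack([a,b]))
a=cv2.resize(s[250:325,100:200],(400,300),interpolation=cv2.INTER_CUBIC)
b=cv2.resize(s[175:300,380:480],(400,500),interpolation=cv2.INTER_CUBIC)
b=b[:500]; a=cv2.copyMakeBorder(a,0,200,0,0,cv2.BORDER_CONSTANT)
cv2.imwrite('pics/c2.png',np.hstack([a,b]))
E
```

```text
(no output)
```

View pics/c1.png

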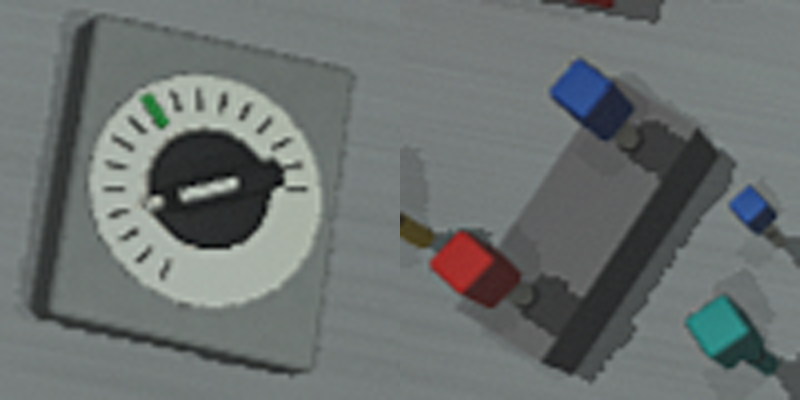

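View pics/c2.png

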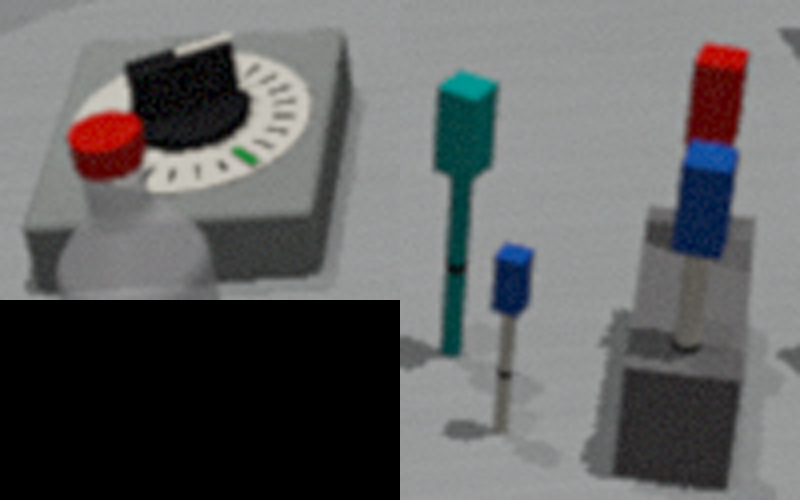

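The crops confirm it. The blue wand in the rack (right-hand panels) is the large one with a white rod and black ring, and the free-standing blue one is about half its size. The dial's white stripe and dot at top (464,301) point left, and the green mark is at top (465,280), so the turn needed is clockwise by somewhat under 90°. Next I'll measure.

```bash
cat > m.py <<'E'
from h import *
def cen(m):
    mo=cv2.moments(m.astype(np.uint8),True); return mo['m10']/mo['m00'],mo['m01']/mo['m00'],mo['m00']
def roi(m,x0,y0,x1,y1):
    o=np.zeros_like(m);o[y0:y1,x0:x1]=m[y0:y1,x0:x1];return o
E
python3 - <<'E'
from m import *
np.set_printoptions(precision=4,suppress=True)
I={n:cv2.imread(f'pics/{n}0.png') for n in('top','scene')}
H={n:cv2.cvtColor(I[n],cv2.COLOR_BGR2HSV) for n in I}
def hs(n,h0,h1,s=80,v=40): 
    h=H[n]; return (h[...,0]>=h0)&(h[...,0]<=h1)&(h[...,1]>=s)&(h[...,2]>=v)
# throat
for n,b in(('top',(330,195,375,235)),('scene',(285,245,330,275))):
    m=roi(hs(n,5,20,100),*b); cs,_=cv2.findContours(m.astype(np.uint8),cv2.RETR_EXTERNAL,cv2.CHAIN_APPROX_NONE)
    c=max(cs,key=len); e=cv2.fitEllipse(c); print(n,'ring',e,onz(n,*e[0],.130))
# dial
m=roi(hs('top',45,85,80),440,265,510,330); g=cen(m); print('green',g,onz('top',g[0],g[1],.040))
m=roi(hs('scene',45,85,80),100,250,200,325); gs=cen(m); print('green',gs,onz('scene',gs[0],gs[1],.040))
w=roi((H['top'][...,1]<40)&(H['top'][...,2]>150),440,262,515,330)
cs,_=cv2.findContours(w.astype(np.uint8),cv2.RETR_EXTERNAL,cv2.CHAIN_APPROX_NONE)
c=max(cs,key=len); e=cv2.fitEllipse(cv2.convexHull(c)); print('scale',len(c),e)
for z in(.040,.042): 
    C=onz('top',*e[0],z);print(C, np.linalg.norm(onz('top',g[0],g[1],z)-C))
# red/blue handles all faces centroid
for n,b in(('top',(190,200,222,228)),('scene',(446,205,470,242))):
    mm=roi(hs(n,105,130,100,30),*b);print(n,'blue',cen(mm)); 
    v=H[n][...,2][mm>0]; print(np.histogram(v,8))
for n,b in(('top',(165,245,192,270)),('scene',(446,183,470,214))):
    mm=roi(hs(n,0,8,100,30)|hs(n,172,180,100,30),*b);print(n,'red',cen(mm))
E
```

```text
top ring ((350.5392761230469, 216.3307647705078), (23.29757308959961, 23.814498901367188), 117.66585540771484) [0.6273 0.0115 0.13  ]
scene ring ((307.0767822265625, 259.21527099609375), (15.551689147949219, 28.386396408081055), 88.53165435791016) [0.6274 0.0126 0.13  ]
green (464.5, 279.5, 18.0) [ 0.5591 -0.2578  0.04  ]
green (160.66666666666666, 288.4166666666667, 12.0) [ 0.5568 -0.257   0.04  ]
scale 145 ((475.83648681640625, 297.45758056640625), (49.72768020629883, 53.640663146972656), 134.63665771484375)
[ 0.5251 -0.2864  0.04  ] 0.04445244026859151
[ 0.5248 -0.2858  0.042 ] 0.044359852323564875
top blue (207.0102564102564, 213.92307692307693, 195.0)
(array([56,  8,  4,  5,  9, 12, 63, 38]), array([ 50.  ,  62.75,  75.5 ,  88.25, 101.  , 113.75, 126.5 , 139.25,
       152.  ]))
scene blue (455.6864406779661, 224.5536723163842, 354.0)
(array([248,  18,   4,   5,   6,   8,  16,  49]), array([ 65. ,  77.5,  90. , 102.5, 115. , 127.5, 140. , 152.5, 165. ]))
top red (178.3170731707317, 256.9268292682927, 246.0)
scene red (458.92439862542955, 197.5463917525773, 291.0)
```

```bash
python3 - <<'E'
from m import *
np.set_printoptions(precision=4,suppress=True)
I={n:cv2.imread(f'pics/{n}0.png') for n in('top','scene')}
H={n:cv2.cvtColor(I[n],cv2.COLOR_BGR2HSV) for n in I}
def up(n,x0,y0,x1,y1,k=8):
    return cv2.resize(I[n][y0:y1,x0:x1],None,fx=k,fy=k,interpolation=cv2.INTER_CUBIC)
def face(n,b,hr,v0,z,k=8):
    h=cv2.cvtColor(up(n,*b),cv2.COLOR_BGR2HSV); m=np.zeros(h.shape[:2],bool)
    for a,c in hr: m|=(h[...,0]>=a)&(h[...,0]<=c)
    m&=(h[...,1]>100)&(h[...,2]>v0)
    cs,_=cv2.findContours(m.astype(np.uint8),cv2.RETR_EXTERNAL,cv2.CHAIN_APPROX_NONE); c=max(cs,key=cv2.contourArea)[:,0]
    P=np.array([onz(n,(p[0]+.5)/k-.5+b[0],(p[1]+.5)/k-.5+b[1],z)[:2] for p in c])
    rct=cv2.minAreaRect((P*1000).astype(np.float32)); mo=cv2.moments((P*1e4).astype(np.float32))
    return rct,(mo['m10']/mo['m00']/1e4,mo['m01']/mo['m00']/1e4)
B=[(105,130)];Rd=[(0,8),(172,180)]
print('blue top',face('top',(190,200,225,230),B,100,.170))
print('blue scene',face('scene',(440,200,475,245),B,115,.170))
print('red top',face('top',(160,240,195,275),Rd,130,.170))
print('red scene',face('scene',(446,180,475,214),Rd,180,.170))
# control yaw from edges in upsampled crop: view
cv2.imwrite('pics/d1.png',up('top',430,250,520,345,6))
cv2.imwrite('pics/d2.png',up('top',170,195,250,290,6))
E
```

```text
blue top (((572.4592895507812, 291.5339660644531), (22.281742095947266, 22.56804656982422), 64.78950500488281), (0.5723733019053531, 0.29153814155718566))
blue scene (((575.2369384765625, 292.1280212402344), (23.190773010253906, 25.21661376953125), 64.58442687988281), (0.5756885620763645, 0.29177581845117884))
red top (((478.6861877441406, 326.25848388671875), (21.592742919921875, 21.689180374145508), 59.21949768066406), (0.4785551168374456, 0.32623046289860674))
red scene (((480.6168212890625, 326.60357666015625), (19.938066482543945, 17.894025802612305), 62.71156311035156), (0.4807436925225242, 0.3267033378621474))
```

View pics/d1.png

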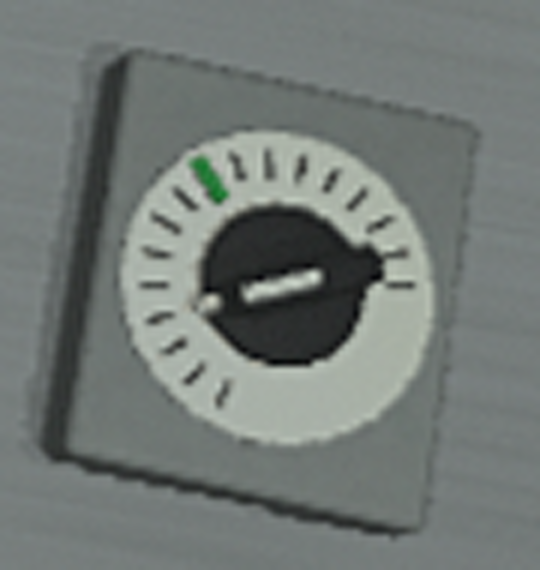

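View pics/d2.png

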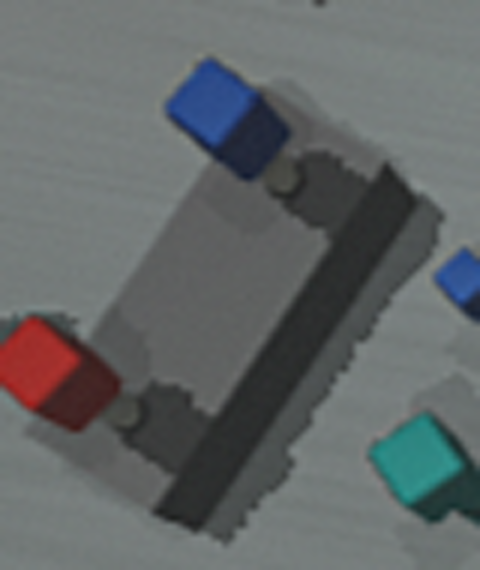

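```bash
python3 - <<'E'
from m import *
np.set_printoptions(precision=4,suppress=True)
print(proj('top',(.5251,-.2864,.08)),proj('scene',(.5251,-.2864,.08)))
f=lambda x,y:( (x+.5)/6-.5+430,(y+.5)/6-.5+250)
C=np.array([.5251,-.2864])
a=onz('top',*f(243,293),.08);b=onz('top',*f(323,275),.08);e=onz('top',*f(383,265),.08);d=onz('top',*f(208,302),.05)
for n,p in(('s1',a),('s2',b),('end',e),('dot',d),('green',onz('top',464.5,279.5,.04))):
    q=p[:2]-C; print(n,p,np.linalg.norm(q),np.degrees(np.arctan2(q[1],q[0])))
q=a-b;print('stripe dir',np.degrees(np.arctan2(q[1],q[0])),np.linalg.norm(q))
# control corners z=.04
P=[onz('top',*f(*p),.04) for p in((133,50),(478,130),(420,532),(70,455))]
print(np.array(P)); 
for i in range(4):
    q=P[(i+1)%4]-P[i];print(np.degrees(np.arctan2(q[1],q[0])),np.linalg.norm(q))
print(np.mean(P,0))
# scene stripe
for u,v in((175,52),(232,40)): print(onz('scene',100+u/4,250+v/4,.08))
# bystanders
for n,u,v,z in(('bottlecap',503,199,.165),('cob r',382,338,.045),('cob l',281,321,.05),('cob3',236,173,.055)): print(n,onz('top',u,v,z))
s=r.read_state(); print(R.from_quat(s['eef_rot']).as_matrix())
E
```

```text
[482.356  295.8596] [143.1623 262.3626]
s1 [ 0.5151 -0.2621  0.08  ] 0.026283318803080886 112.34881896162312
s2 [ 0.5264 -0.2885  0.08  ] 0.0024408695502123627 -57.273827747288514
end [ 0.5337 -0.3084  0.08  ] 0.023637925583675026 -68.5884991696738
dot [ 0.5138 -0.2596  0.05  ] 0.029116549836814366 112.81434589742543
green [ 0.5591 -0.2578  0.04  ] 0.04440967817754272 40.108950919300526
stripe dir 113.22698459055005 0.028687631917037288
[[ 0.6011 -0.2246  0.04  ]
 [ 0.5954 -0.3516  0.04  ]
 [ 0.4492 -0.3455  0.04  ]
 [ 0.4525 -0.221   0.04  ]]
-92.55187096506795 0.1271769543740996
177.61898166443243 0.14631147337644904
88.51423242899106 0.12462659216161816
-1.3923766463648546 0.14866005764119164
[ 0.5245 -0.2857  0.04  ]
[ 0.5274 -0.285   0.08  ]
[ 0.5207 -0.2596  0.08  ]
bottlecap [ 0.7089 -0.2766  0.165 ]
cob r [ 0.403  -0.1008  0.045 ]
cob l [0.3974 0.1142 0.05  ]
cob3 [0.6988 0.2816 0.055 ]
[[-0.0005  0.3446 -0.9388]
 [ 0.0011 -0.9388 -0.3446]
 [-1.     -0.0012  0.0001]]
```

```bash
cat > go.py <<'E'
# usage: go.py x y z jawyaw_deg -> tool-frame shift cm and twist units
from m import *
import sys
def rel(x,y,z,yaw=None):
    s=r.read_state(); M=R.from_quat(s['eef_rot']).as_matrix()
    d=M.T@(np.array([x,y,z])-s['ee_pos'])*100
    cur=np.degrees(np.arctan2(M[1,1],M[0,1]))
    t=0 if yaw is None else -((yaw-cur+180)%360-180)/5
    print('shift',d.round(2),'twist',round(t,2),'| cur',np.round(s['ee_pos'],4),'jawyaw',round(cur,2),'tilt',np.round(M[:,0],4),'w',round(s['width'],4),'t',s['time'],'F',np.round(s['ft_force'],1))
if __name__=='__main__':
    a=[float(v) for v in sys.argv[1:]]; rel(*a)
E
python3 go.py .5249 -.286 .2 22.8
```

```text
shift [  4.1  -17.53 -39.42] twist -18.53 | cur [ 0.2152 -0.5864  0.2409] jawyaw -69.84 tilt [-5.0e-04  1.1e-03 -1.0e+00] w 0.0871 t 0.1 F [-0.5  0.1  0. ]
```

Emit:
drive_tool(motion=[[0.4,-1.8,-4,-1.2],[0.8,-3.6,-8,-2.4],[1.2,-5.4,-12,-3.6],[1.6,-7.2,-16,-4.8],[2,-9,-20,-6],[2.4,-10.8,-24,-7.2],[2.8,-12.5,-28,-8.4],[3.2,-14.2,-32,-9.6],[3.6,-16,-36,-10.8],[4.1,-17.5,-39.4,-12],[4.1,-17.5,-39.4,-13.2],[4.1,-17.5,-39.4,-14.4],[4.1,-17.5,-39.4,-15.6],[4.1,-17.5,-39.4,-16.8],[4.1,-17.5,-39.4,-18],[4.1,-17.5,-39.4,-18.5],[4.1,-17.5,-39.4,-18.5],[4.1,-17.5,-39.4,-18.5]], grip=0)

```text
time: 1.6
ee_pos: [0.5248, -0.2867, 0.2002]
eef_rot: [0.393, 0.588, -0.393, 0.588]
ft_force: [0.6, 0.5, -0.3]
width: 0.0872
```

```bash
python3 go.py .5249 -.286 .074 22.8; python3 - <<'E'
from m import *
for n in('top','scene'): cv2.imwrite(f'pics/{n}1.png',r.camera(n)[:,:,::-1])
a=cv2.imread('pics/top1.png')[200:380,380:620];b=cv2.imread('pics/scene1.png')[160:340,40:280]
cv2.imwrite('pics/e1.png',np.vstack([cv2.resize(np.hstack([a,b]),(800,300))]))
E
```

```text
shift [12.62  0.04 -0.05] twist -0.05 | cur [ 0.5248 -0.2867  0.2002] jawyaw 22.55 tilt [-4.e-04  3.e-04 -1.e+00] w 0.0872 t 1.6 F [ 0.6  0.5 -0.3]
```

View pics/e1.png

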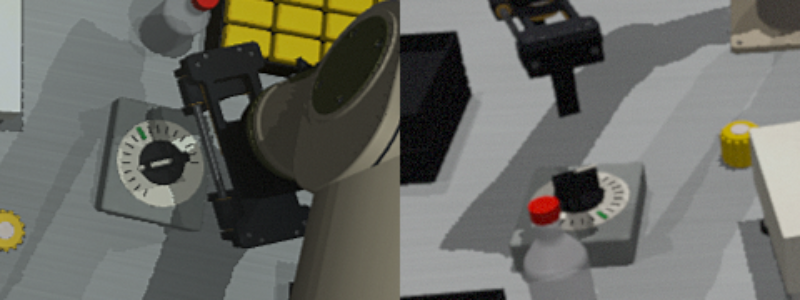

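The gripper is above the dial, with its jaws across the bar and the bottle clear of the body. Now I'll descend.

Emit:
drive_tool(motion=[[2,0,0,0],[4,0,0,0],[6,0,0,0],[8,0,0,0],[10,0,0,0],[11,0,0,0],[12,0,0,0],[12.6,0,0,0],[12.6,0,0,0],[12.6,0,0,0]])

```text
time: 2.53
ee_pos: [0.5253, -0.2868, 0.0751]
eef_rot: [0.392, 0.588, -0.392, 0.589]
ft_force: [0.8, 0.5, 0.9]
width: 0.087
```

Emit:
drive_tool(motion=[[0,0,0,0],[0,0,0,0],[0,0,0,0],[0,0,0,0],[0,0,0,0],[0,0,0,0],[0,0,0,0],[0,0,0,0],[0,0,0,0],[0,0,0,0]], grip=255, force=10)

```text
time: 3.37
ee_pos: [0.5249, -0.2867, 0.0746]
eef_rot: [0.392, 0.588, -0.392, 0.588]
ft_force: [-0.2, -0.0, -0.6]
width: 0.0284
```

```bash
python3 go.py .5249 -.286 .074 22.8; python3 - <<'E'
from m import *
for n in('top','scene'): cv2.imwrite(f'pics/{n}2.png',r.camera(n)[:,:,::-1])
a=cv2.imread('pics/top2.png')[220:370,420:570];b=cv2.imread('pics/scene2.png')[200:350,80:230]
cv2.imwrite('pics/e2.png',np.vstack([cv2.resize(np.hstack([a,b]),(800,400))]))
E
```

```text
shift [ 0.05  0.02 -0.06] twist -0.03 | cur [ 0.5249 -0.2867  0.0746] jawyaw 22.66 tilt [-0. -0. -1.] w 0.0284 t 3.3667 F [-0.2 -0.  -0.6]
```

View pics/e2.png

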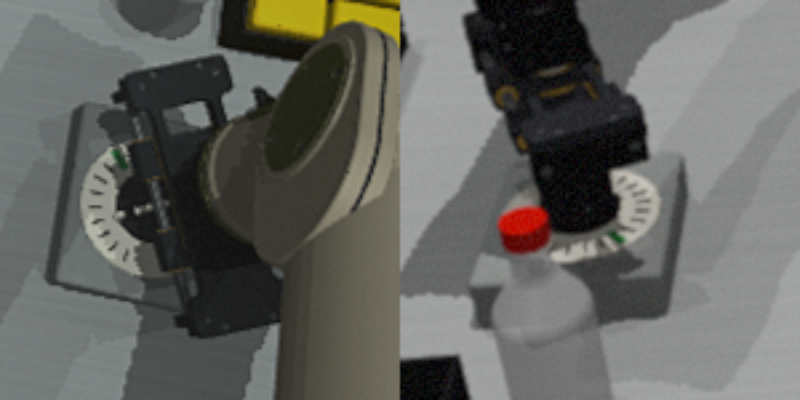

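Emit:
drive_tool(motion=[[0,0,0,0],[0,0,0,0],[0,0,0,0],[0,0,0,0],[0,0,0,0]])

```text
time: 3.88
ee_pos: [0.5253, -0.2866, 0.0746]
eef_rot: [0.392, 0.588, -0.392, 0.589]
ft_force: [3.1, 0.7, -2.2]
width: 0.0139
```

Emit:
drive_tool(motion=[[0,0,0,1],[0,0,0,2],[0,0,0,3],[0,0,0,4],[0,0,0,5],[0,0,0,6],[0,0,0,7],[0,0,0,8],[0,0,0,9],[0,0,0,10],[0,0,0,11],[0,0,0,12],[0,0,0,13],[0,0,0,13.6],[0,0,0,14.1],[0,0,0,14.4],[0,0,0,14.4],[0,0,0,14.4],[0,0,0,14.4]])

```text
time: 5.47
ee_pos: [0.5241, -0.2863, 0.0746]
eef_rot: [-0.662, -0.246, 0.663, -0.245]
ft_force: [-4.5, 3.4, 5.6]
width: 0.0137
```

```bash
python3 go.py .5249 -.286 .074 -49.8; python3 - <<'E'
from m import *
for n in('top','scene'): cv2.imwrite(f'pics/{n}3.png',r.camera(n)[:,:,::-1])
a=cv2.imread('pics/top3.png')[240:340,430:530];b=cv2.imread('pics/scene3.png')[220:320,100:200]
cv2.imwrite('pics/e3.png',cv2.resize(np.hstack([a,b]),(800,400),interpolation=cv2.INTER_CUBIC))
E
```

```text
shift [ 0.06  0.02 -0.08] twist 0.1 | cur [ 0.5241 -0.2863  0.0746] jawyaw -49.29 tilt [-1.8e-03  7.0e-04 -1.0e+00] w 0.0137 t 5.4667 F [-4.5  3.4  5.6]
```

View pics/e3.png

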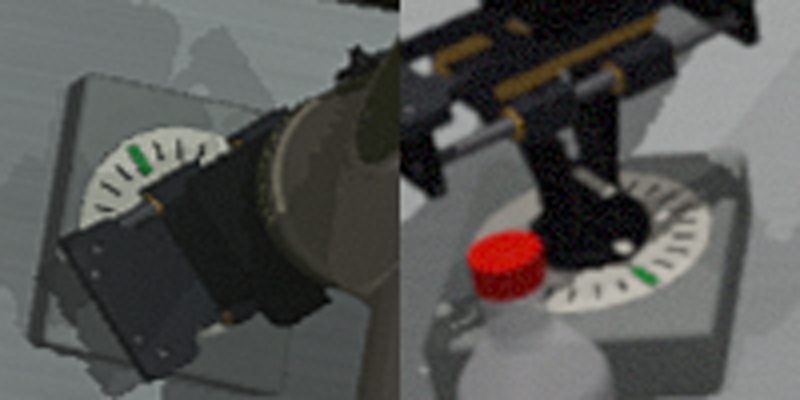

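```bash
cat > dial.py <<'E'
from m import *
import sys
C=np.array([.5249,-.286])
k=sys.argv[1]
I=cv2.imread(f'pics/scene{k}.png')
H=cv2.cvtColor(I,cv2.COLOR_BGR2HSV)
def a(p): q=p[:2]-C; return round(np.linalg.norm(q),4),round(np.degrees(np.arctan2(q[1],q[0])),1)
x0,y0,x1,y1=[int(v) for v in sys.argv[2:6]]
w=roi((H[...,1]<60)&(H[...,2]>105),x0,y0,x1,y1); u,v,n=cen(w); print('dot',u,v,n,a(onz('scene',u,v,.05)))
g=roi((H[...,0]>45)&(H[...,0]<85)&(H[...,1]>80),140,270,180,300);u,v,n=cen(g);print('green',u,v,n,a(onz('scene',u,v,.04)))
E
python3 dial.py 3 152 278 159 284; python3 - <<'E'
import cv2
i=cv2.imread('pics/scene3.png')[255:300,130:190];cv2.imwrite('pics/e4.png',cv2.resize(i,None,fx=12,fy=12,interpolation=cv2.INTER_NEAREST))
E
```

```text
dot 155.5 281.2 10.0 (np.float64(0.0294), np.float64(42.9))
green 150.38 279.4 50.0 (np.float64(0.0066), np.float64(87.3))
```

View pics/e4.png

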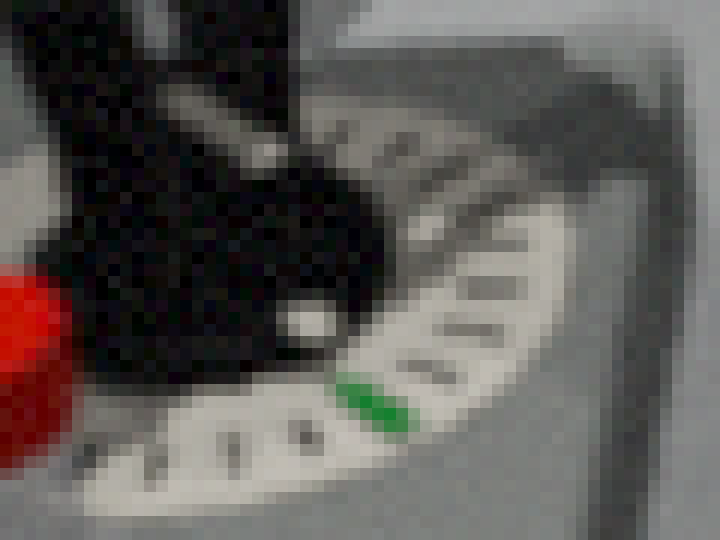

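Emit:
drive_tool(motion=[[0,0,0,0.1],[0,0,0,0.1],[0,0,0,0.1]])

```text
time: 5.82
ee_pos: [0.5241, -0.2863, 0.0746]
eef_rot: [-0.664, -0.244, 0.665, -0.243]
ft_force: [-4.5, 2.8, 5.2]
width: 0.0138
```

Emit:
drive_tool(motion=[[0,0,0,0],[0,0,0,0],[0,0,0,0],[0,0,0,0],[0,0,0,0],[0,0,0,0],[0,0,0,0],[0,0,0,0],[0,0,0,0],[0,0,0,0]], grip=0)

```text
time: 6.65
ee_pos: [0.525, -0.2867, 0.0746]
eef_rot: [0.664, 0.243, -0.664, 0.243]
ft_force: [-0.9, 0.7, -0.5]
width: 0.0727
```

```bash
python3 go.py .5249 -.286 .25 -50
```

```text
shift [-17.54  -0.06  -0.04] twist 0.03 | cur [ 0.525  -0.2867  0.0746] jawyaw -49.84 tilt [ 0.e+00 -1.e-04 -1.e+00] w 0.0727 t 6.65 F [-0.9  0.7 -0.5]
```

Emit:
drive_tool(motion=[[-2,0,0,0],[-5,0,0,0],[-9,0,0,0],[-13,0,0,0],[-17,0,0,0],[-18,0,0,0],[-18,0,0,0],[-18,0,0,0]])

```text
time: 7.32
ee_pos: [0.5251, -0.2868, 0.2549]
eef_rot: [0.664, 0.242, -0.664, 0.243]
ft_force: [-0.2, 0.1, -0.2]
width: 0.0867
```

```bash
python3 go.py .5735 .2915 .255 -25;python3 go.py .5735 .2915 .255 65; python3 - <<'E'
from h import *
print(r.read_state()['joint_positions'])
E
```

```text
shift [ -0.05 -41.08 -40.99] twist -4.97 | cur [ 0.5251 -0.2868  0.2549] jawyaw -49.84 tilt [ 1.e-03 -7.e-04 -1.e+00] w 0.0867 t 7.3167 F [-0.2  0.1 -0.2]
shift [ -0.05 -41.08 -40.99] twist -22.97 | cur [ 0.5251 -0.2868  0.2549] jawyaw -49.84 tilt [ 1.e-03 -7.e-04 -1.e+00] w 0.0867 t 7.3167 F [-0.2  0.1 -0.2]
[ 0.64207724  0.27983415 -0.26824948  1.50629597  0.0751526   1.36435845
 -0.50147657]
```

Emit:
drive_tool(motion=[[0,-2,-2,0],[0,-4.5,-4.5,-0.5],[0,-7,-7,-1],[0,-9.5,-9.5,-1.5],[0,-12,-12,-2],[0,-14.5,-14.5,-2.5],[0,-17,-17,-3],[0,-19.5,-19.5,-3.5],[0,-22,-22,-4],[0,-24.5,-24.5,-4.5],[0,-27,-27,-5],[0,-29.5,-29.5,-5],[0,-32,-32,-5],[0,-34.5,-34.5,-5],[0,-37,-37,-5],[0,-39,-39,-5],[0,-40.5,-40.5,-5],[0,-41.1,-41,-5],[0,-41.1,-41,-5],[0,-41.1,-41,-5]])

```text
time: 8.98
ee_pos: [0.5731, 0.2908, 0.2533]
eef_rot: [-0.595, -0.381, 0.597, -0.381]
ft_force: [-0.1, -0.8, 0.8]
width: 0.0872
```

```bash
python3 go.py .5735 .2915 .145 -25; python3 - <<'E'
from m import *
for n in('top','scene'): cv2.imwrite(f'pics/{n}4.png',r.camera(n)[:,:,::-1])
t=cv2.imread('pics/top4.png');s=cv2.imread('pics/scene4.png')
L=lambda i:cv2.resize(i,(400,300),interpolation=cv2.INTER_CUBIC)
cv2.imwrite('pics/e5.png',np.vstack([np.hstack([L(t[255:345,420:540]),L(s[240:330,90:210])]),np.hstack([L(t[110:320,100:380]),L(s[120:330,300:580])])]))
E
python3 dial.py 4 152 278 159 284
```

```text
shift [ 1.083e+01  1.000e-02 -1.000e-01] twist 0.03 | cur [0.5731 0.2908 0.2533] jawyaw -24.85 tilt [-0.0015 -0.0013 -1.    ] w 0.0872 t 8.9833 F [-0.1 -0.8  0.8]
dot 155.33333333333334 281.5 12.0 (np.float64(0.0299), np.float64(41.4))
green 152.0909090909091 280.3939393939394 33.0 (np.float64(0.0109), np.float64(68.6))
```

View pics/e5.png

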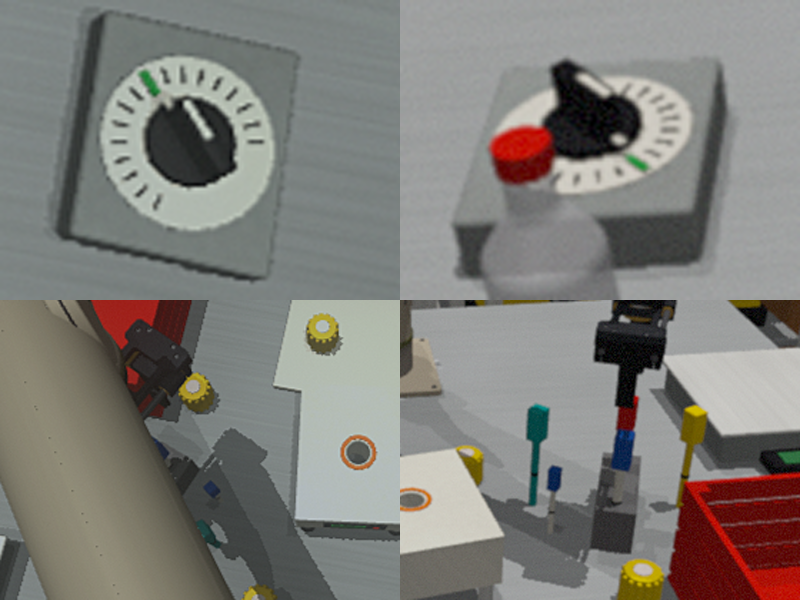

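The arm has left the dial, and the pointer looks aligned with the green mark. I'll check the angle numerically in both views.

```bash
python3 - <<'E'
from m import *
C=np.array([.5249,-.286])
def a(p): q=p[:2]-C; return round(np.linalg.norm(q),4),round(np.degrees(np.arctan2(q[1],q[0])),1)
for n,gb in(('top',(455,270,475,290)),('scene',(155,282,170,296))):
    H=cv2.cvtColor(cv2.imread(f'pics/{n}4.png'),cv2.COLOR_BGR2HSV)
    g=roi((H[...,0]>45)&(H[...,0]<85)&(H[...,1]>100),*gb);u,v,k=cen(g);print(n,'green',u,v,k,a(onz(n,u,v,.04)))
H=cv2.imread('pics/top4.png')
t=H[262:320,445:510]; cv2.imwrite('pics/e6.png',cv2.resize(np.hstack([t,cv2.imread('pics/scene4.png')[250:308,120:185]]),None,fx=6,fy=6,interpolation=cv2.INTER_CUBIC))
E
```

```text
top green 464.5 279.5 18.0 (np.float64(0.0443), np.float64(39.5))
scene green 160.66666666666666 288.4166666666667 12.0 (np.float64(0.0431), np.float64(42.3))
```

View pics/e6.png

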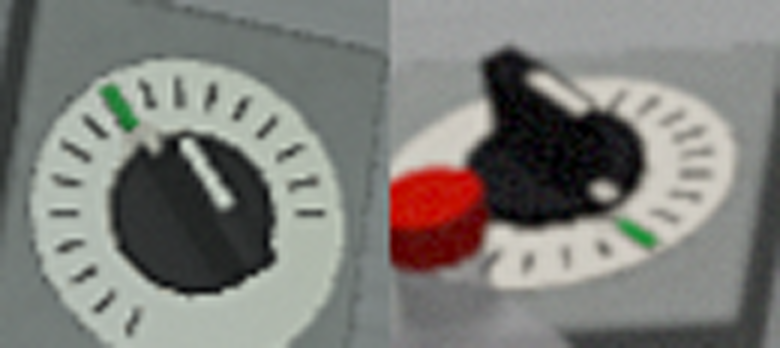

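```bash
python3 - <<'E'
from m import *
C=np.array([.5249,-.286])
def a(q): return round(np.linalg.norm(q),4),round(np.degrees(np.arctan2(q[1],q[0])),1)
f=lambda x,y:((x+.5)/6-.5+445,(y+.5)/6-.5+262)
g=lambda x,y:((x-390+.5)/6-.5+120,(y+.5)/6-.5+250)
print('dot',a(onz('top',*f(148,140),.05)[:2]-C))
print('stripe',a((onz('top',*f(186,141),.08)-onz('top',*f(227,206),.08))[:2]))
print('scene dot',a(onz('scene',*g(603,191),.05)[:2]-C))
print('scene stripe',a((onz('scene',*g(590,108),.08)-onz('scene',*g(532,76),.08))[:2]))
E
```

```text
dot (np.float64(0.0301), np.float64(41.0))
stripe (np.float64(0.0256), np.float64(39.9))
scene dot (np.float64(0.0293), np.float64(41.1))
scene stripe (np.float64(0.0283), np.float64(44.9))
```

The pointer agrees with the green mark within about 1° in both views, so the dial is done. Now I'll descend onto the blue wand.

Emit:
drive_tool(motion=[[2,0,0,0],[4,0,-0.1,0],[6,0,-0.1,0],[8,0,-0.1,0],[9.5,0,-0.1,0],[10.4,0,-0.1,0],[10.8,0,-0.1,0],[10.8,0,-0.1,0],[10.8,0,-0.1,0]])

```text
time: 9.83
ee_pos: [0.5742, 0.2925, 0.1474]
eef_rot: [0.596, 0.38, -0.596, 0.381]
ft_force: [0.6, 0.3, 0.9]
width: 0.0871
```

```bash
python3 go.py .5735 .2915 .145 -25; python3 - <<'E'
from m import *
for n in('top','scene'): cv2.imwrite(f'pics/{n}5.png',r.camera(n)[:,:,::-1])
t=cv2.imread('pics/top5.png');s=cv2.imread('pics/scene5.png')
L=lambda i:cv2.resize(i,(400,400),interpolation=cv2.INTER_CUBIC)
cv2.imwrite('pics/e7.png',np.hstack([L(t[150:270,140:260]),L(s[160:300,390:530])]))
E
```

```text
shift [ 0.24 -0.02  0.12] twist 0.02 | cur [0.5742 0.2925 0.1474] jawyaw -24.88 tilt [ 1.1e-03  3.0e-04 -1.0e+00] w 0.0871 t 9.8333 F [0.6 0.3 0.9]
```

View pics/e7.png

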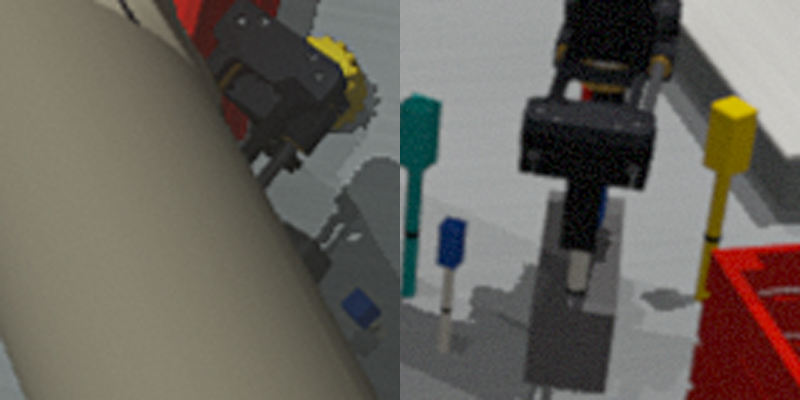

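The fingers straddle the blue handle, with the rod visible below them at scene crop (577,270). Closing now.

Emit:
drive_tool(motion=[[0.2,0,0.1,0],[0.2,0,0.1,0],[0.2,0,0.1,0],[0.2,0,0.1,0],[0.2,0,0.1,0],[0.2,0,0.1,0],[0.2,0,0.1,0],[0.2,0,0.1,0],[0.2,0,0.1,0],[0.2,0,0.1,0],[0.2,0,0.1,0],[0.2,0,0.1,0],[0.2,0,0.1,0],[0.2,0,0.1,0],[0.2,0,0.1,0]], grip=255, force=20)

```text
time: 11.18
ee_pos: [0.573, 0.292, 0.1445]
eef_rot: [-0.596, -0.381, 0.596, -0.381]
ft_force: [-2.2, -0.1, -0.2]
width: 0.0236
```

```bash
python3 go.py .5735 .2915 .145 -25
```

```text
shift [-0.05  0.07  0.02] twist 0.03 | cur [0.573  0.292  0.1445] jawyaw -24.83 tilt [-5.e-04 -0.e+00 -1.e+00] w 0.0236 t 11.1833 F [-2.2 -0.1 -0.2]
```

Emit:
drive_tool(motion=[[-0.5,0,0,0],[-1,0,0,0],[-2,0,0,0],[-3,0,0,0],[-4,0,0,0],[-5,0,0,0],[-6,0,0,0],[-7.5,0,0,0],[-9,0,0,0],[-11,0,0,0],[-13,0,0,0],[-15,0,0,0],[-17,0,0,0],[-18,0,0,0],[-18.5,0,0,0],[-18.5,0,0,0],[-18.5,0,0,0]])

```text
time: 12.6
ee_pos: [0.5733, 0.2916, 0.3288]
eef_rot: [-0.596, -0.381, 0.596, -0.381]
ft_force: [-0.2, 0.3, -1.4]
width: 0.0238
```

```bash
python3 go.py .6273 .012 .33 -25; python3 - <<'E'
from m import *
for n in('top','scene'): cv2.imwrite(f'pics/{n}6.png',r.camera(n)[:,:,::-1])
t=cv2.imread('pics/top6.png');s=cv2.imread('pics/scene6.png')
L=lambda i:cv2.resize(i,(400,400),interpolation=cv2.INTER_CUBIC)
cv2.imwrite('pics/e8.png',np.hstack([L(t[100:300,100:300]),L(s[80:280,380:580])]))
E
```

```text
shift [-0.11 16.65 23.1 ] twist 0.03 | cur [0.5733 0.2916 0.3288] jawyaw -24.85 tilt [-5.e-04 -6.e-04 -1.e+00] w 0.0238 t 12.6 F [-0.2  0.3 -1.4]
```

View pics/e8.png

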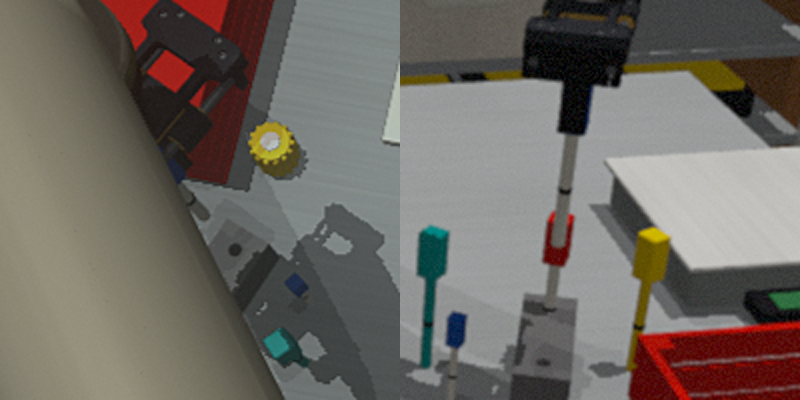

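The wand is lifted out cleanly, with the tip and black ring visible, and the red wand is still in the rack. Next I'll move over the throat.

Emit:
drive_tool(motion=[[0,0.6,0.8,0],[0,1.5,2,0],[0,2.7,3.7,0],[0,4,5.5,0],[0,5.3,7.3,0],[0,6.6,9.1,0],[0,7.9,10.9,0],[0,9.2,12.7,0],[0,10.5,14.5,0],[0,11.8,16.3,0],[0,13.1,18.1,0],[0,14.4,19.9,0],[0,15.4,21.4,0],[0,16.2,22.5,0],[0,16.6,23,0],[0,16.7,23.1,0],[0,16.7,23.1,0],[0,16.7,23.1,0],[0,16.7,23.1,0]])

```text
time: 14.28
ee_pos: [0.6276, 0.0136, 0.3296]
eef_rot: [0.596, 0.381, -0.595, 0.381]
ft_force: [-0.4, 0.5, -1.2]
width: 0.0239
```

```bash
python3 go.py .6273 .012 .24 -25; python3 - <<'E'
from m import *
for n in('top','scene'): cv2.imwrite(f'pics/{n}7.png',r.camera(n)[:,:,::-1])
t=cv2.imread('pics/top7.png');s=cv2.imread('pics/scene7.png')
L=lambda i:cv2.resize(i,(400,400),interpolation=cv2.INTER_CUBIC)
cv2.imwrite('pics/e9.png',np.hstack([L(t[120:280,260:420]),L(s[100:300,220:420])]))
print(proj('scene',(.6273,.012,.195)),proj('top',(.6273,.012,.195)))
E
```

```text
shift [8.96 0.04 0.16] twist 0.05 | cur [0.6276 0.0136 0.3296] jawyaw -24.73 tilt [ 1.e-04  5.e-04 -1.e+00] w 0.0239 t 14.2833 F [-0.4  0.5 -1.2]
[305.83409684 227.18040719] [352.3886534 207.2985876]
```

View pics/e9.png

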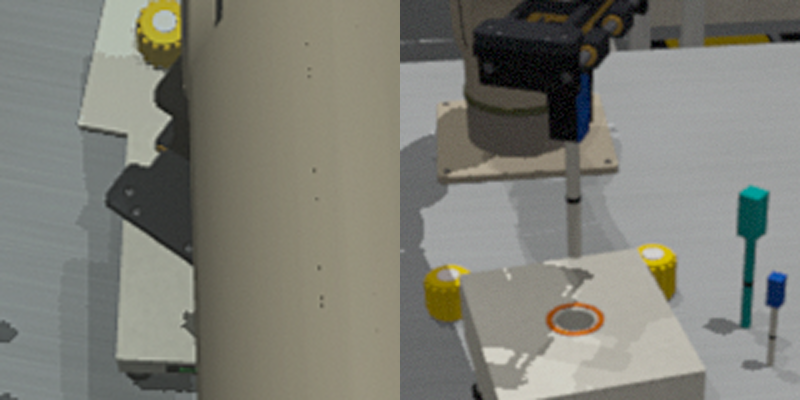

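The wand hangs above the throat in scene, with its tip at about (306.5,229) and the orange ring at (307,259). Top is hidden by the arm, so I'll measure the rod's axis in scene.

```bash
python3 - <<'E'
from m import *
s=cv2.imread('pics/scene7.png')
cv2.imwrite('pics/e10.png',cv2.resize(s[165:235,282:332],None,fx=8,fy=8,interpolation=cv2.INTER_NEAREST))
g=cv2.cvtColor(s,cv2.COLOR_BGR2GRAY)
for v in range(172,234,4): print(v,g[v,296:318])
for z in(.195,.25,.27,.305): print(z,proj('scene',(.6276,.0136,z)))
E
```

```text
172 [ 69  67  69  68  63  73  82  95  98  99  99  93  92 109 132 140 134 138
 137 144 145 150]
176 [128 134 133 137 138 137 115  97  91  98 100  98  94 111 134 140 145 148
 149 148 149 147]
180 [136 137 135 135 136 135 118 102  91  94 102  94  95 102 128 138 139 137
 138 144 147 150]
184 [132 131 130 129 126 123 112  99  97  98  98  97  91  96  99 107 105 107
  98  98  96  91]
188 [102 106 104 109 110 104  97  93  93 101  95  96  98  92 112 114 123 124
 123 124 125 125]
192 [128 128 128 126 129 130 124 100  93  97  97  97  95  97 118 130 129 130
 134 133 132 133]
196 [126 130 130 127 132 127 122 103  96  97  95 100  97  96 114 130 137 141
 142 141 142 142]
200 [129 130 126 134 133 131 110  61  21   6  12  20  13  42  88 123 132 132
 135 138 141 138]
204 [130 131 132 131 131 132 125 109  95  98  96  98  99 106 111 126 133 132
 130 132 137 142]
208 [130 132 131 132 136 136 130 113  97  99  95  97 102 109 119 129 131 133
 128 130 131 135]
212 [128 132 131 132 134 131 132 115  99  96  97  99  96 110 117 138 142 132
 135 134 135 136]
216 [133 132 131 133 129 131 129 118  96  97  97 103 102 106 115 128 132 130
 132 131 131 133]
220 [131 132 131 130 133 133 130 116  99  98  99 101 104 106 114 128 135 133
 129 133 133 129]
224 [134 128 129 132 131 131 130 123 103  96  98  98 104 106 115 126 133 130
 134 130 131 132]
228 [131 130 132 132 129 137 137 137 128 114 114 110 112 123 139 161 168 166
 169 170 174 173]
232 [157 165 191 194 185 179 181 185 180 173 172 174 175 177 171 173 175 175
 173 174 172 174]
0.195 [306.80225987 227.20774602]
0.25 [306.05014024 198.3302172 ]
0.27 [305.76541538 187.39824604]
0.305 [305.2518548  167.68015874]
```

View pics/e10.png

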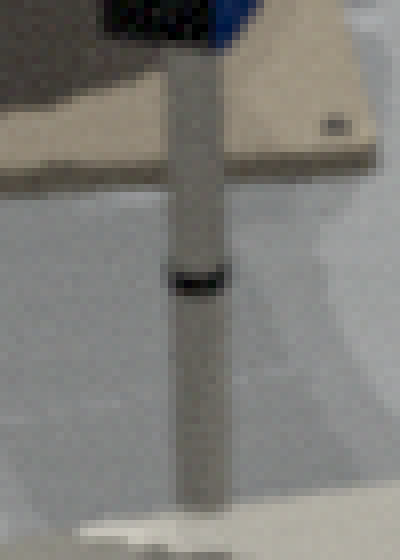

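```bash
python3 - <<'E'
from m import *
g=cv2.cvtColor(cv2.imread('pics/scene7.png'),cv2.COLOR_BGR2GRAY)
print('col',list(zip(range(194,208),g[194:208,304:308].mean(1).round(0))))
print('tip',list(zip(range(222,234),g[222:234,305:309].mean(1).round(0))))
T=np.array([.6276,.0136,.3296]); c=r.calibration('scene')['xyz']; d=(c-T)[:2]; d/=np.linalg.norm(d)
for dz in(.0795,.1345):
    p=T-[0,0,dz]; print(proj('scene',p),'front',proj('scene',p+np.r_[d*.006,0]), 'x+5mm',proj('scene',p+[.005,0,0]),'z-2mm',proj('scene',p-[0,0,.002]))
E
```

```text
col [(194, np.float64(97.0)), (195, np.float64(96.0)), (196, np.float64(97.0)), (197, np.float64(98.0)), (198, np.float64(89.0)), (199, np.float64(53.0)), (200, np.float64(15.0)), (201, np.float64(41.0)), (202, np.float64(84.0)), (203, np.float64(96.0)), (204, np.float64(97.0)), (205, np.float64(97.0)), (206, np.float64(97.0)), (207, np.float64(96.0))]
tip [(222, np.float64(100.0)), (223, np.float64(98.0)), (224, np.float64(99.0)), (225, np.float64(100.0)), (226, np.float64(96.0)), (227, np.float64(98.0)), (228, np.float64(112.0)), (229, np.float64(148.0)), (230, np.float64(171.0)), (231, np.float64(176.0)), (232, np.float64(174.0)), (233, np.float64(169.0))]
[306.04873195 198.27614627] front [306.09516553 200.05895695] x+5mm [306.34164096 199.74931111] z-2mm [306.07686872 199.3564537 ]
[306.80093185 227.15675694] front [306.84972674 229.03023007] x+5mm [307.08840768 228.70507761] z-2mm [306.82746571 228.17552083]
```

Ring and tip match the geometry to within 0.4 px: the rod is upright and its axis is on the TCP. The throat, seen by the same camera, is at about (.6274,.0125). I'll centre over it and lower to just above the mouth.

```bash
python3 go.py .6274 .0125 .28 -25
```

```text
shift [4.97 0.   0.07] twist 0.05 | cur [0.6276 0.0131 0.3297] jawyaw -24.76 tilt [ 2.e-04  2.e-04 -1.e+00] w 0.0239 t 14.3833 F [ 0.2  0.9 -0.9]
```

Emit:
drive_tool(motion=[[0.5,0,0.1,0],[1,0,0.1,0],[1.5,0,0.1,0],[2,0,0.1,0],[2.5,0,0.1,0],[3,0,0.1,0],[3.5,0,0.1,0],[4,0,0.1,0],[4.5,0,0.1,0],[4.8,0,0.1,0],[5,0,0.1,0],[5,0,0.1,0],[5,0,0.1,0],[5,0,0.1,0],[5,0,0.1,0]])

```text
time: 15.63
ee_pos: [0.6275, 0.0112, 0.2799]
eef_rot: [0.596, 0.381, -0.596, 0.381]
ft_force: [0.1, 0.9, -1.6]
width: 0.0235
```

```bash
python3 go.py .6274 .0125 .2095 -25; python3 - <<'E'
from m import *
for n in('top','scene'): cv2.imwrite(f'pics/{n}8.png',r.camera(n)[:,:,::-1])
s=cv2.imread('pics/scene8.png')
cv2.imwrite('pics/e11.png',np.hstack([cv2.resize(s[190:280,272:342],None,fx=6,fy=6,interpolation=cv2.INTER_NEAREST),cv2.resize(cv2.imread('pics/top8.png')[150:285,290:395],(420,540))])[:, :800])
T=r.read_state()['ee_pos'];print(T,proj('scene',T-[0,0,.0795]),proj('scene',T-[0,0,.1345]),proj('scene',(.6274,.0126,.1455)))
g=cv2.cvtColor(s,cv2.COLOR_BGR2GRAY)
for v in range(225,258,3): print(v,g[v,298:318])
E
```

```text
shift [ 7.04 -0.06 -0.12] twist 0.03 | cur [0.6275 0.0112 0.2799] jawyaw -24.84 tilt [ 5.e-04 -1.e-04 -1.e+00] w 0.0235 t 15.6333 F [ 0.1  0.9 -1.6]
[0.62742657 0.011211   0.27977251] [305.29794738 224.55576807] [306.0521583  251.96064976] [306.85240929 251.78375923]
225 [134 134 135 127  85  53  63  83  83  75  55  73 119 129 132 131 132 127
 126 131]
228 [132 132 132 137 121  89  74  73  66  73  91 128 155 163 169 170 173 170
 173 172]
231 [179 183 180 177 152 114  95  93  98  94  97 130 169 177 175 174 175 174
 173 173]
234 [114 114 109 100  92  96  93  97  99  97 106 108 113 117 128 161 169 166
 168 176]
237 [125 120 113 110 102  94  99  97 101 103 107 106  98  95  97  96  96  93
  88  92]
240 [139 138 128 117 115  98  99  96  98 102 108 105  97  96  95  92 101 131
 161 172]
243 [142 146 140 139 123 107  92 100  97 104 105 107 103  97 107 151 177 178
 176 178]
246 [140 139 140 143 137 107  97  99 101 103 106 107  96 115 162 180 179 175
 175 176]
249 [144 142 144 143 141 117 100  97 101 104 111 105 102 127 157 170 174 175
 178 177]
252 [136 133 117 106  94  92  97  94 103 107 102 102  77  81 104 130 141 154
 158 163]
255 [ 84 101 114 112 111 108 111 105  98 103  94  96 105 124 138 145 155 151
 131 118]
```

View pics/e11.png

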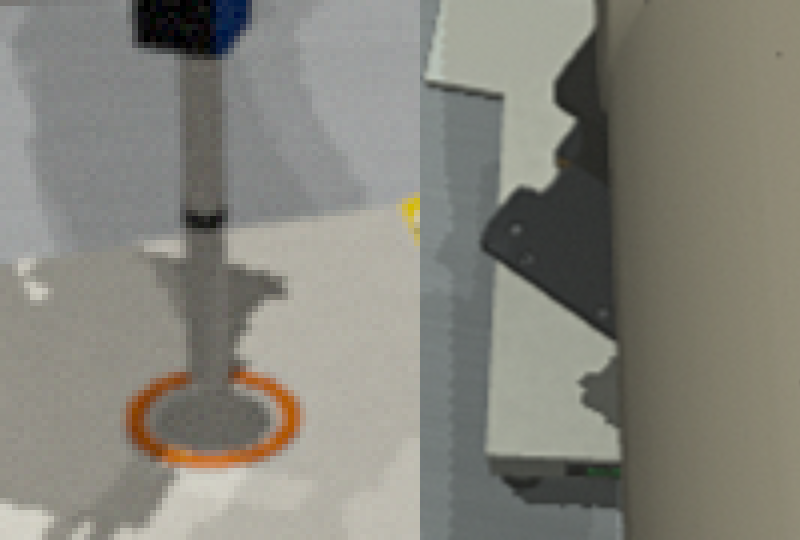

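The tip at scene (306.9,253) sits over the middle of the orange ring, centred at (307,259), with lateral error under 1 mm. I'll lower slowly to the mark level.

Emit:
drive_tool(motion=[[0.2,0,-0.05,0],[0.5,0,-0.05,0],[0.9,0,-0.05,0],[1.3,0,-0.05,0],[1.7,0,-0.05,0],[2.1,0,-0.05,0],[2.5,0,-0.05,0],[2.9,0,-0.05,0],[3.3,0,-0.05,0],[3.6,0,-0.05,0],[3.8,0,-0.05,0],[3.8,0,-0.05,0],[3.8,0,-0.05,0]])

```text
time: 16.82
ee_pos: [0.6275, 0.0116, 0.2416]
eef_rot: [-0.596, -0.381, 0.596, -0.381]
ft_force: [0.2, 0.2, -0.2]
width: 0.0237
```

```bash
python3 go.py .6274 .012 .2095 -25; python3 - <<'E'
from m import *
cv2.imwrite('pics/scene9.png',r.camera('scene')[:,:,::-1])
s=cv2.imread('pics/scene9.png')
cv2.imwrite('pics/e12.png',cv2.resize(s[210:280,272:342],None,fx=8,fy=8,interpolation=cv2.INTER_NEAREST))
E
```

```text
shift [ 3.21 -0.03 -0.03] twist 0.03 | cur [0.6275 0.0116 0.2416] jawyaw -24.85 tilt [ 0.e+00 -1.e-04 -1.e+00] w 0.0237 t 16.8167 F [ 0.2  0.2 -0.2]
```

View pics/e12.png

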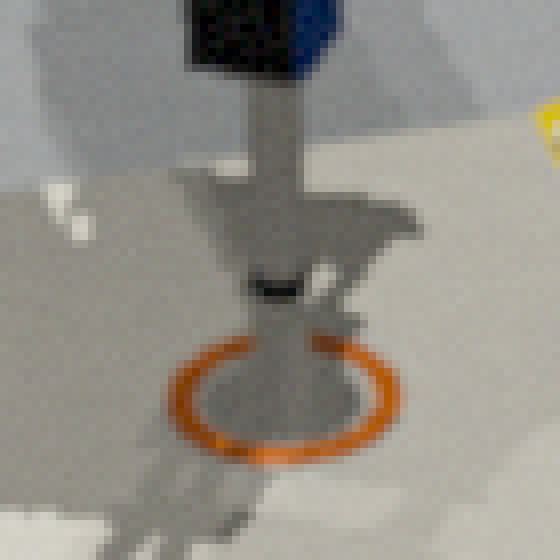

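The rod has entered the mouth, centred and without contact (force about 0). Lowering the remaining 3.2 cm.

Emit:
drive_tool(motion=[[0.3,0,0,0],[0.6,0,0,0],[0.9,0,0,0],[1.2,0,0,0],[1.5,0,0,0],[1.8,0,0,0],[2.1,0,0,0],[2.4,0,0,0],[2.7,0,0,0],[2.9,0,0,0],[3.1,0,0,0],[3.2,0,0,0],[3.2,0,0,0],[3.2,0,0,0],[3.2,0,0,0]])

```text
time: 18.12
ee_pos: [0.6276, 0.0116, 0.2097]
eef_rot: [0.596, 0.381, -0.596, 0.381]
ft_force: [-1.0, 0.8, -1.0]
width: 0.0237
```

```bash
python3 go.py .6274 .012 .2095 -25; python3 - <<'E'
from m import *
cv2.imwrite('pics/scene10.png',r.camera('scene')[:,:,::-1])
s=cv2.imread('pics/scene10.png')
cv2.imwrite('pics/e13.png',cv2.resize(s[210:280,272:342],None,fx=8,fy=8,interpolation=cv2.INTER_NEAREST))
g=cv2.cvtColor(s,cv2.COLOR_BGR2GRAY)
print(list(zip(range(250,270),g[250:270,305:309].mean(1).round(0))))
for v in(244,248,252,256,260,261): print(v,g[v,296:318])
T=np.array([.6274,.0126,.130]); d=np.array([.8756,-.07]);d/=np.linalg.norm(d)
print('axis',proj('scene',T),'front',proj('scene',T+np.r_[d*.006,0]), '2mm',proj('scene',T+np.r_[d*.006,.002]))
H=cv2.cvtColor(s,cv2.COLOR_BGR2HSV)
m=roi((H[...,0]>4)&(H[...,0]<20)&(H[...,1]>100),285,245,330,275)
cs,_=cv2.findContours(m.astype(np.uint8),cv2.RETR_EXTERNAL,cv2.CHAIN_APPROX_NONE);print(cv2.fitEllipse(cv2.convexHull(np.vstack(cs))))
E
```

```text
shift [ 0.02 -0.04 -0.02] twist 0.03 | cur [0.6276 0.0116 0.2097] jawyaw -24.84 tilt [ 3.e-04 -0.e+00 -1.e+00] w 0.0237 t 18.1167 F [-1.   0.8 -1. ]
[(250, np.float64(96.0)), (251, np.float64(100.0)), (252, np.float64(97.0)), (253, np.float64(98.0)), (254, np.float64(98.0)), (255, np.float64(98.0)), (256, np.float64(100.0)), (257, np.float64(100.0)), (258, np.float64(100.0)), (259, np.float64(94.0)), (260, np.float64(74.0)), (261, np.float64(31.0)), (262, np.float64(45.0)), (263, np.float64(86.0)), (264, np.float64(101.0)), (265, np.float64(105.0)), (266, np.float64(95.0)), (267, np.float64(99.0)), (268, np.float64(105.0)), (269, np.float64(106.0))]
244 [140 140 130 116 112 103  95  92 101  97 102 100  99  98  98  96  96 103
 132 156 138 107]
248 [145 145 143 138 123 109 101  91 100  98  97  99  99  96  92  98 105 112
 105  97  96  96]
252 [143 145 133 126 110  99  78  80  92  98  99  98  93  98  81  65  67  65
  71  83  85  91]
256 [ 74  88 104 116 112 110 108  97  98  99 102  97 102  96  98 100 101 104
 102  95 102 120]
260 [109 111  99  97  97 103  95  76  52  72  78  78  67  62  56  88 102 101
  94  93 105 142]
261 [102 109 101  95  96  98  94  73  41  33  29  34  28  33  48  91  98 100
 100  99 119 147]
axis [307.05103106 259.23134794] front [307.10879981 261.19509385] 2mm [307.08328484 260.23816867]
((307.0400390625, 259.28240966796875), (16.49323272705078, 28.76283836364746), 87.99447631835938)
```

View pics/e13.png

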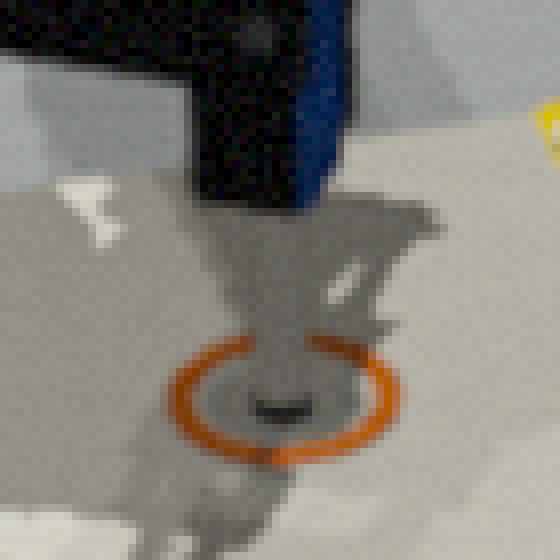

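The black ring is at scene (306.9,261.4), against the expected (307.1,261.2) for level with the mouth on the throat's axis. Holding now.

Emit:
drive_tool(motion=[[0,0,0,0],[0,0,0,0],[0,0,0,0],[0,0,0,0],[0,0,0,0],[0,0,0,0],[0,0,0,0],[0,0,0,0],[0,0,0,0],[0,0,0,0],[0,0,0,0],[0,0,0,0],[0,0,0,0],[0,0,0,0],[0,0,0,0],[0,0,0,0]])

```text
time: 19.5
ee_pos: [0.6276, 0.0116, 0.2096]
eef_rot: [0.596, 0.381, -0.596, 0.381]
ft_force: [0.7, -0.0, -0.9]
width: 0.0241
```

Emit:
drive_tool(motion=[[0,0,0,0],[0,0,0,0],[0,0,0,0],[0,0,0,0],[0,0,0,0],[0,0,0,0],[0,0,0,0],[0,0,0,0],[0,0,0,0],[0,0,0,0],[0,0,0,0],[0,0,0,0],[0,0,0,0],[0,0,0,0],[0,0,0,0],[0,0,0,0]])

```text
time: 20.83
ee_pos: [0.6276, 0.0116, 0.2096]
eef_rot: [0.596, 0.381, -0.596, 0.381]
ft_force: [0.3, -0.4, -0.8]
width: 0.0237
```

```bash
python3 go.py .6274 .012 .2095 -25; python3 - <<'E'
from m import *
cv2.imwrite('pics/scene11.png',r.camera('scene')[:,:,::-1])
E
```

```text
shift [ 0.01 -0.03 -0.03] twist 0.03 | cur [0.6276 0.0116 0.2096] jawyaw -24.84 tilt [ 1.e-04 -1.e-04 -1.e+00] w 0.0237 t 20.8333 F [ 0.3 -0.4 -0.8]
```

View pics/scene11.png

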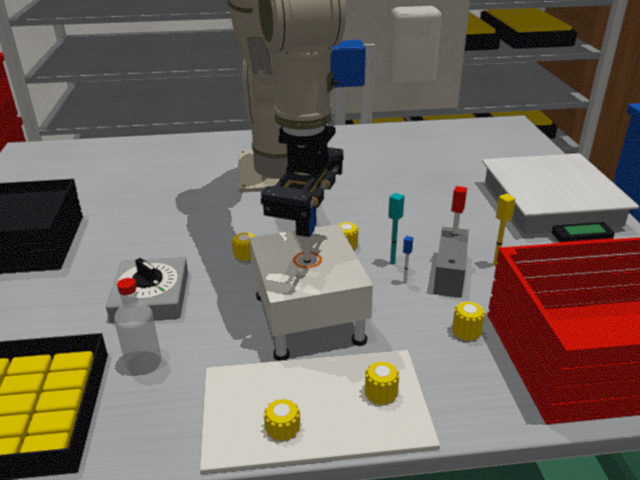

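The wand is still in the throat, the red wand is in the rack, and the cobs, bottle and dial are unchanged. Handing in.

```bash
python3 -c "
from bench import r
print(r.close_job())"
```

```text
the job is handed in; nothing more can be done
None
```

I turned the dial clockwise about 72.5° to the green mark. Then I lowered the blue wand into the throat until its black ring was level with the mouth, held it there about 2.7 s, and handed in while still holding it, at about 21 s on the robot's clock.

- **Dial:** after release, the pointer's white dot read 41.0° (top) and 41.1° (scene), and its bar stripe 39.9° (top). The green mark read 39.5° (top) and 42.3° (scene), so they agree to about 1.5°. One reading disagreed: the short stripe in the scene view gave 44.9°. I put that down to the few pixels it covers in a slanted view and did not correct for it.
- **Wand:** the black ring was seen at (306.9, 261.4) px against (307.1, 261.2) px expected, which is within about 0.5 mm of level and centred. The outside force stayed near 1 N during the lowering and the hold, so I saw no sign of wall contact. The top camera was blocked by the arm at the throat, so centring and uprightness there rest on the scene camera and the tool pose.
- **Bystanders:** in the last picture the red wand, the corn and the bottle look unmoved.

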